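# Turn a rack of glass colour pieces out into its pick-up pan

## Robot

A 6-joint arm with a two-finger parallel gripper is mounted at the origin on the work surface. World frame = base frame: x ahead of the robot, y to its left, z up, the work surface at z = 0. Lengths are in m, angles in degrees, forces in N, time in s.
With the tool pointing down it reaches from about 0.325 to 0.85 m from the base axis. Payload 15.5 kg.
Tool frame: the origin (TCP) lies at the very end of the fingers, on their centre line; the grasp point (between the pads) lies arm.grip_depth behind it (arm.grip_depth is the distance from the TCP to the grasp point, in m); z points along the fingers, y is the line along which they close (so a half turn about z gives the same grasp; the last joint's range is limited). The gripper opens to 91 mm and grips with 3 to 60 N. Pads are 32 mm wide; open, the fingers measure 118 mm over their backs; the gripper's body (76 mm by 178 mm) begins 60 mm behind the grasp point.
Start: joints at [-70.101, 28.281, 77.091, -0, 74.628, -5.472], TCP at [0.268, -0.565, 0.214] pointing down, gripper open.
Joint ranges: [-166.48, 166.48], [-47.26, 123.95], [12.59, 153.08], [-70.14, 250.14], [6.76, 159.57], [-176.63, 176.63]. Speed limits (degrees/s): [108.29, 108.29, 147.25, 172.46, 172.46, 172.46].

## Interface

Orientations are given as a 3x3 rotation matrix whose columns are the frame's x, y, z axes.
In Python, from rig import arm gives the robot as it stands. Calls block until the motion is done:
- arm.move_to(position, orientation): joint-space move of the TCP to a pose.
- arm.move_l(position, orientation=None, feed=0.15): straight line of the TCP; orientation=None keeps the orientation; feed is the mean speed in m/s.
- arm.move_joints(angles): joint-space move.
- arm.grip(opening): finger opening in m; the grip force is fixed at half the most; returns when the fingers have stopped.
- arm.sleep(seconds).
- arm.solve_ik(position, orientation): joint angles nearest the present ones, or None.
- arm.snapshot(name): name is "side" or "top" or "wrist"; returns the picture (384x512x3 uint8, red, green, blue); there is no depth.
- arm.get_calibration(name): a dict with "intrinsics" (3x3 intrinsics, pixels), "cam_to_world" (4x4, takes a point from camera to world coordinates). Camera axes: x right, y down, z forward; pixel columns grow to the right and rows downward; lengths in m; the calibration is good to about 2 mm. The wrist camera is an equidistant fisheye: a pixel r from the principal point sees the ray r / f radians off the axis. A picture is of the moment at which its call begins: read the wrist's pose just before it. get_calibration takes no time and is no camera call; for the wrist camera it gives the pose at the moment of the call.
A pose or a line that the arm cannot do raises arm.Unreachable and nothing moves.
- arm.sign_off(): hands the job in; it is judged then, once.
Readings, each from a call of its own:
- arm.current_t(): time.
- arm.current_joint_positions(): joint angles.
- arm.current_dq(): joint speeds.
- arm.current_tau(): joint torques, N m.
- arm.current_ee_pos(): TCP position.
- arm.current_tool_rot(): TCP orientation.
- arm.current_force(): force on the tool from outside, world axes, zero at the start.
- arm.current_torque(): the same for the moment, N m.
- arm.current_width(): finger opening in m.
- arm.current_grasp_force(): force on a finger pad.
Only numpy, scipy, OpenCV 4.12 (cv2) and the standard library are available. Lean on these libraries where they do the work, as an engineer would, in place of code of your own. Each camera call takes 0.05 s, during which the arm holds its last target. There are 200 camera calls.

## Task

Turn the four pieces of glass colour out of their wooden rack into the steel pan that covers it: hold the loose pan against the rack, lift both off the sloping stand, turn them over together and let them down gently, pan underneath, flat onto the two firebrick props in the carrier tray, with the pan's long side up against the tray's tall back wall. Then lift the rack straight off, leaving all four pieces standing in a row in the pan, none touching another, and put the empty rack down flat on the middle of the plywood board. Do not touch the glass, spill it or let the pan drop, and leave everything else on the bench where it is.

Things in the scene. Friction and masses are not known exactly. Their poses are not given: they have to be found in the camera images.
- rack_mid (a point): Centre of the dark wooden rack, 60 (x) x 176 (y) x 36 (z) mm, 0.15-0.3 kg, open towards its +z. Floor 4 mm; 4 cells in a row along y, 42 mm apart, each 38 x 38, 32 deep; long sides solid over the middle 50 mm. It starts lying on the stand's slope: x down the slope, z square off it, up from the bench. Rack plus pan is 39 mm thick, its mid-plane 1.5 mm further along z than this point.
- pan_mid (a point): Centre of the shallow steel pan, the loose cover: 67 (x) x 183 (y) x 11 (z) mm, 3 mm floor, 8 mm rim, 0.15-0.26 kg. It starts mouth down on the rack, unfastened, its rim round the rack's open edge with 1.5 mm play each side. z points out of its back, away from the mouth (down once turned over); its back face is 5.5 mm along z from this point. x, y as the rack's.
- stand: Fixed light wooden stand, base 150 (x) x 200 (y) x 8 mm, origin under its centre. Its 45 degree slope is high at its -x side; lower inner corner at x = 30, z = 50 mm. The rack lies on two sloping bars 26 mm wide at y = +-76 mm, its lower long side on a ledge 14 mm high. Between, behind and above the bars is free: 126 mm wide, 45 mm or more deep under the rack's upper half.
- tray: Fixed grey metal carrier tray, 160 (x) x 240 (y) mm, origin under its centre. Floor 4 mm, sides 28 mm high, near lip (-x) 12 mm, back wall (+x) 60 mm high with its inner face at x = 76 mm. Two white firebrick props, 74 (x) x 26 (y) mm, tops 50 mm above the bench, at x = 38, y = +-70 mm; between them is a free channel 114 mm wide, open to the near side.
- seat (a point): Point in the tray where the middle of the pan's back should lie: midway between the props, level with their tops (50 mm above the bench), 33.5 mm in front of the back wall's inner face, so that the pan's far long side then touches that wall, which stands 10 mm above the props. x points to the back wall, z up.
- board: Fixed plywood board 230 (x) x 115 (y) x 12 mm lying on the bench, where empty racks are put; origin at the centre of its underside.
- piece0_mid (a point): Centre of the cobalt blue piece of glass colour bar, a solid cylinder 34 mm across and 30 mm long, 68 g, standing loose in cell 1 of the rack (y = -63 mm). Its z runs along its axis, from its pale sawn end (on the rack's floor at the start) to its other end.
- piece1_mid (a point): Centre of the amber piece of glass colour bar, a solid cylinder 34 mm across and 30 mm long, 68 g, standing loose in cell 2 of the rack (y = -21 mm). Its z runs along its axis, from its pale sawn end (on the rack's floor at the start) to its other end.
- piece2_mid (a point): Centre of the green piece of glass colour bar, a solid cylinder 34 mm across and 30 mm long, 68 g, standing loose in cell 3 of the rack (y = 21 mm). Its z runs along its axis, from its pale sawn end (on the rack's floor at the start) to its other end.
- piece3_mid (a point): Centre of the ruby red piece of glass colour bar, a solid cylinder 34 mm across and 30 mm long, 68 g, standing loose in cell 4 of the rack (y = 63 mm). Its z runs along its axis, from its pale sawn end (on the rack's floor at the start) to its other end.
- jacks: Bystander: steel jacks, 220 mm long, lying flat; origin at its underside.
- shears: Bystander: yellow-handled shears, 170 mm long, lying flat; origin at its underside.
- paddle: Bystander: black graphite paddle with a wooden handle, 260 mm long, lying flat; origin at its underside.
- block: Bystander: dark cherry-wood block (a 90 mm cup, 60 mm high) with a handle; origin at its underside.
- frit_jar0: Bystander: blue jar of frit, 66 mm across, 100 mm high; origin at its underside.
- frit_jar1: Bystander: amber jar of frit, 66 mm across, 100 mm high; origin at its underside.
- water_can: Bystander: steel water can, 90 mm across, 110 mm high; origin at its underside.
Things that resemble listed ones, but are neither listed nor needed, are in the scene too. Of the things like the stand, leave any that is turquoise; of the rest the larger one is meant.

How it is judged (in metres and radians):
On the way, in this order (a step that is already met when the one before it is completed fails the run):
1. rack and pan, still held together with the four pieces inside, are lifted off the stand (distance between rack_mid and pan_mid below 0.022 m and distance between each of piece0_mid, piece1_mid, piece2_mid, piece3_mid and rack_mid below 0.075 m and height (world z) of rack_mid above 0.12 m and contact force between rack and stand below 0.05 N), for 0.1 s.
2. both are turned over and lie flat on the two props, the pan underneath, the rack still on it and the pieces inside (x of pan_mid in the frame of seat between -0.015 and 0.008 m and y of pan_mid in the frame of seat between -0.018 and 0.018 m and z of pan_mid in the frame of seat between 0.001 and 0.01 m and angle between each of pan_mid, rack_mid's own z axis and vertical above 3.06 rad and angle between the x axis of pan_mid and the x axis of seat, either way round below 0.12 rad and distance between rack_mid and pan_mid below 0.022 m and distance between each of piece0_mid, piece1_mid, piece2_mid, piece3_mid and rack_mid below 0.075 m and angular speed of pan below 0.3 rad/s and contact force between the fingers and pan below 0.05 N), for 0.2 s.
3. the rack is lifted clear of the pan and the four pieces are left standing in it (x of pan_mid in the frame of seat between -0.015 and 0.008 m and y of pan_mid in the frame of seat between -0.018 and 0.018 m and z of pan_mid in the frame of seat between 0.001 and 0.01 m and angle between pan_mid's own z axis and vertical above 3.06 rad and angle between the x axis of pan_mid and the x axis of seat, either way round below 0.12 rad and angle between each of piece0_mid, piece1_mid, piece2_mid, piece3_mid's own z axis and vertical above 3.02 rad and x of piece0_mid in the frame of pan_mid between -0.016 and 0.016 m and z of piece0_mid in the frame of pan_mid between -0.024 and -0.009 m and x of piece1_mid in the frame of pan_mid between -0.016 and 0.016 m and z of piece1_mid in the frame of pan_mid between -0.024 and -0.009 m and x of piece2_mid in the frame of pan_mid between -0.016 and 0.016 m and z of piece2_mid in the frame of pan_mid between -0.024 and -0.009 m and x of piece3_mid in the frame of pan_mid between -0.016 and 0.016 m and z of piece3_mid in the frame of pan_mid between -0.024 and -0.009 m and horizontal distance between piece0_mid and piece1_mid above 0.035 m and horizontal distance between each of piece1_mid, piece0_mid and piece2_mid above 0.035 m and horizontal distance between each of piece2_mid, piece1_mid, piece0_mid and piece3_mid above 0.035 m and z of rack_mid in the frame of pan_mid below -0.06 m), for 0.1 s.
At the end, for the whole second after the job is handed in: Pan flat, mouth up, on both props, within 15 mm of the back wall and 18 mm sideways, square to 7 deg; the four pieces stand turned over in it, within 16 mm of its middle line, centres over 35 mm apart; rack flat on the board within 60 mm (along) and 45 mm (across) of its centre; all at rest (x of pan_mid in the frame of seat between -0.015 and 0.008 m and y of pan_mid in the frame of seat between -0.018 and 0.018 m and z of pan_mid in the frame of seat between 0.001 and 0.01 m and angle between pan_mid's own z axis and vertical above 3.06 rad and angle between the x axis of pan_mid and the x axis of seat, either way round below 0.12 rad and angle between each of piece0_mid, piece1_mid, piece2_mid, piece3_mid's own z axis and vertical above 3.02 rad and x of piece0_mid in the frame of pan_mid between -0.016 and 0.016 m and z of piece0_mid in the frame of pan_mid between -0.024 and -0.009 m and x of piece1_mid in the frame of pan_mid between -0.016 and 0.016 m and z of piece1_mid in the frame of pan_mid between -0.024 and -0.009 m and x of piece2_mid in the frame of pan_mid between -0.016 and 0.016 m and z of piece2_mid in the frame of pan_mid between -0.024 and -0.009 m and x of piece3_mid in the frame of pan_mid between -0.016 and 0.016 m and z of piece3_mid in the frame of pan_mid between -0.024 and -0.009 m and horizontal distance between piece0_mid and piece1_mid above 0.035 m and horizontal distance between each of piece1_mid, piece0_mid and piece2_mid above 0.035 m and horizontal distance between each of piece2_mid, piece1_mid, piece0_mid and piece3_mid above 0.035 m and x of rack_mid in the frame of board between -0.06 and 0.06 m and y of rack_mid in the frame of board between -0.045 and 0.045 m and z of rack_mid in the frame of board between 0.026 and 0.036 m and (angle between rack_mid's own z axis and vertical above 3.06 rad or angle between rack_mid's own z axis and vertical below 0.08 rad) and linear speed of each of rack, pan, piece0, piece1, piece2, piece3 below 0.02 m/s and angular speed of each of rack, pan, piece0, piece1, piece2, piece3 below 0.2 rad/s); the robot touches nothing.
It fails at once if a piece of glass falls out (its centre comes within 45 mm of the bench top) (height (world z) of any of piece0_mid, piece1_mid, piece2_mid, piece3_mid below 0.045 m).
It fails at once if the gripper touches a piece of glass (contact force between the fingers and piece0 above 0.5 N or contact force between the fingers and piece1 above 0.5 N or contact force between the fingers and piece2 above 0.5 N or contact force between the fingers and piece3 above 0.5 N).
It fails at once if the pan, with what stands on it, is let fall or flung over (it turns faster than 8 rad/s; an edge let drop by more than about 10 mm does this) (angular speed of pan above 8 rad/s).
It fails at once if one of the other things on the bench is shifted by more than 25 mm (distance of any of jacks, shears, paddle, block, frit_jar0, frit_jar1, water_can from where it was at the start of the episode above 0.025 m).
It also fails if it takes over 72 s, if anything falls off the work surface, if the arm or the gripper's body presses on something with over 40 N, if the wrist force passes 120 N, or if a joint passes its speed limit or range.

## Working session

There is one attempt and no reset: what is moved stays moved. The work goes in short steps, each a Python script; the robot and the scene stay as the last script left them, time stands still between calls to the robot, and variables do not carry over. Pictures are saved under pics/ and viewed, at most 11 in all, crops included, and the job is handed in when it is done.

```bash
ls; mkdir -p pics
python3 - <<'E'
from rig import arm
import cv2,numpy as np
for n in ("side","top","wrist"):
    im=arm.snapshot(n); cv2.imwrite(f"pics/{n}0.png",im[:,:,::-1])
    c=arm.get_calibration(n); print(n,np.round(c["intrinsics"],1).tolist(),np.round(c["cam_to_world"],3).tolist())
print(arm.grip_depth,arm.current_width())
a=cv2.imread("pics/side0.png");b=cv2.imread("pics/top0.png")
cv2.imwrite("pics/a.png",cv2.resize(b,(800,600),interpolation=cv2.INTER_CUBIC));cv2.imwrite("pics/b.png",cv2.resize(a,(800,600),interpolation=cv2.INTER_CUBIC))
E
```

```text
pics
side [[451.3, 0.0, 268.5], [0.0, 451.3, 193.1], [0.0, 0.0, 1.0]] [[0.915, -0.288, 0.282, 0.101], [-0.403, -0.661, 0.633, -1.041], [0.004, -0.693, -0.72, 1.23], [0.0, 0.0, 0.0, 1.0]]
top [[399.7, 0.0, 254.9], [0.0, 399.7, 196.8], [0.0, 0.0, 1.0]] [[0.008, -0.996, 0.092, 0.426], [-1.0, -0.009, -0.016, -0.04], [0.016, -0.092, -0.996, 1.455], [0.0, 0.0, 0.0, 1.0]]
wrist [[297.3, 0.0, 256.4], [0.0, 297.3, 188.7], [0.0, 0.0, 1.0]] [[0.429, -0.865, -0.259, 0.342], [-0.903, -0.411, -0.122, -0.529], [-0.001, 0.287, -0.958, 0.385], [0.0, 0.0, 0.0, 1.0]]
0.0188 0.09123995665499875
```

View pics/a.png

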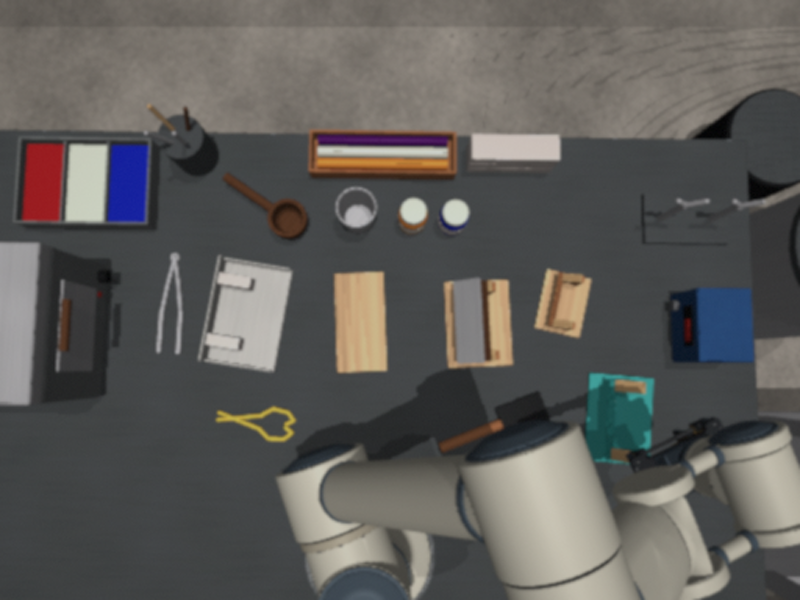

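View pics/b.png

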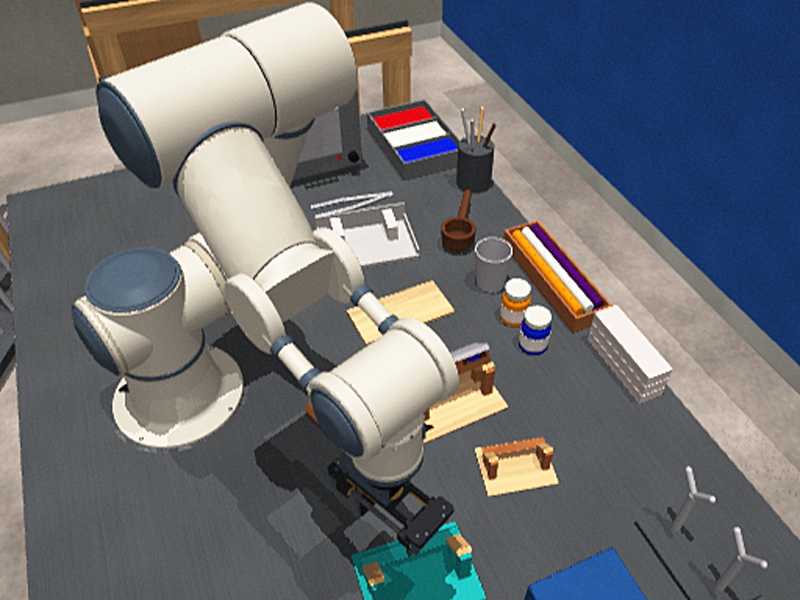

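The top view shows these candidates for the stand:
- Light wooden stand carrying the grey pan at (478,323), which is the larger one.
- Smaller light stand at (563,303).
- Turquoise stand at (620,418).

I choose (478,323). The tray is at (247,313) with its tall wall on the left, and the board is at (360,321). A long brown rack side shows to the right of the pan, so the slope descends to the left (+y).

```bash
cat > h.py <<'E'
from rig import arm
import cv2, numpy as np
def rays(name,px,c=None):
    c=c or arm.get_calibration(name); K=c["intrinsics"];T=np.array(c["cam_to_world"])
    px=np.atleast_2d(px).astype(float)
    u=np.c_[(px[:,0]-K[0][2])/K[0][0],(px[:,1]-K[1][2])/K[1][1]]
    if name=="wrist":
        r=np.linalg.norm(u,axis=1)+1e-9
        d=np.c_[u*(np.sin(r)/r)[:,None],np.cos(r)]
    else: d=np.c_[u,np.ones(len(u))]
    return T[:3,3],d@T[:3,:3].T
def plane(name,px,z,c=None):
    o,d=rays(name,px,c); return o+d*((z-o[2])/d[:,2])[:,None]
def project(name,P,c):
    K=c["intrinsics"];T=np.array(c["cam_to_world"]); p=(np.atleast_2d(P)-T[:3,3])@T[:3,:3]
    if name=="wrist":
        rr=np.linalg.norm(p[:,:2],axis=1)+1e-12; th=np.arctan2(rr,p[:,2]); u=p[:,:2]*(th/rr)[:,None]
    else: u=p[:,:2]/p[:,2:]
    return np.c_[u[:,0]*K[0][0]+K[0][2],u[:,1]*K[1][1]+K[1][2]]
def save(n,im,s=1): cv2.imwrite(n,cv2.resize(im[:,:,::-1],None,fx=s,fy=s,interpolation=cv2.INTER_CUBIC))
E
python3 - <<'E'
from h import *
a=cv2.imread("pics/top0.png"); h=cv2.cvtColor(a,cv2.COLOR_BGR2HSV)
m=cv2.inRange(h,(8,60,120),(28,160,255))
cs,_=cv2.findContours(m,cv2.RETR_EXTERNAL,cv2.CHAIN_APPROX_NONE)
for c in cs:
    if cv2.contourArea(c)<300: continue
    b=cv2.boxPoints(cv2.minAreaRect(c)); print("wood",np.round(b).tolist(),np.round(plane("top",b,.010)[:,:2],3).tolist())
m=cv2.inRange(h,(0,0,130),(179,40,255)); m[:150]=0;m[260:]=0;m[:,:120]=0;m[:,200:]=0
c=max(cv2.findContours(m,cv2.RETR_EXTERNAL,cv2.CHAIN_APPROX_NONE)[0],key=cv2.contourArea)
b=cv2.boxPoints(cv2.minAreaRect(c));print("tray",np.round(b).tolist(),np.round(plane("top",b,.03)[:,:2],3).tolist())
R=np.array(arm.current_tool_rot());p=np.array(arm.current_ee_pos());print(np.round(R,3).tolist())
T=np.array(arm.get_calibration("wrist")["cam_to_world"]);print("cam in tool",np.round(R.T@(T[:3,3]-p),4),np.round(R.T@T[:3,:3],3).tolist())
Rd=np.array([[1,0,0],[0,-1,0],[0,0,-1.]])
for y in (-.25,-.15,0,.15,.3,.4):
  print(y,[[np.round(q).tolist() if q is not None else None for q in [arm.solve_ik([.42,y,.33],S@Rd)]] for S in (np.eye(3),np.array([[0,1,0],[-1,0,0],[0,0,1]]),np.array([[0,-1,0],[1,0,0],[0,0,1]]))])
E
```

```text
wood [[137.0, 272.0], [143.0, 250.0], [191.0, 264.0], [185.0, 285.0]] [[0.289, 0.356], [0.364, 0.337], [0.316, 0.165], [0.242, 0.185]]
wood [[284.0, 180.0], [326.0, 178.0], [328.0, 234.0], [286.0, 235.0]] [[0.622, -0.167], [0.631, -0.32], [0.429, -0.328], [0.421, -0.176]]
wood [[213.0, 174.0], [246.0, 173.0], [248.0, 237.0], [215.0, 238.0]] [[0.64, 0.09], [0.645, -0.028], [0.413, -0.037], [0.409, 0.079]]
wood [[341.0, 210.0], [350.0, 171.0], [379.0, 177.0], [371.0, 216.0]] [[0.514, -0.376], [0.659, -0.409], [0.637, -0.516], [0.493, -0.483]]
tray [[127.0, 230.0], [139.0, 163.0], [187.0, 172.0], [175.0, 238.0]] [[0.437, 0.39], [0.675, 0.357], [0.645, 0.184], [0.408, 0.22]]
[[0.904, 0.428, -0.0], [0.428, -0.904, 0.001], [0.0, -0.001, -1.0]]
cam in tool [ 0.0818 -0.0002 -0.1712] [[0.0, -0.958, -0.287], [1.0, 0.0, 0.0], [-0.0, -0.287, 0.958]]
-0.25 [[[-38.0, 11.0, 85.0, -0.0, 84.0, 52.0]], [[-38.0, 11.0, 85.0, -0.0, 84.0, 142.0]], [[-38.0, 11.0, 85.0, -0.0, 84.0, -38.0]]]
-0.15 [[[-27.0, 7.0, 90.0, -0.0, 83.0, 63.0]], [[-27.0, 7.0, 90.0, -0.0, 83.0, 153.0]], [[-27.0, 7.0, 90.0, -0.0, 83.0, -27.0]]]
0 [[[-8.0, 5.0, 93.0, -0.0, 82.0, 82.0]], [[-8.0, 5.0, 93.0, -0.0, 82.0, 172.0]], [[-8.0, 5.0, 93.0, -0.0, 82.0, -8.0]]]
0.15 [[[12.0, 7.0, 90.0, -0.0, 83.0, 102.0]], [[12.0, 7.0, 90.0, -0.0, 83.0, -168.0]], [[12.0, 7.0, 90.0, -0.0, 83.0, 12.0]]]
0.3 [[[29.0, 14.0, 82.0, -0.0, 85.0, 119.0]], [[29.0, 14.0, 82.0, -0.0, 85.0, -151.0]], [[29.0, 14.0, 82.0, -0.0, 85.0, 29.0]]]
0.4 [[[38.0, 19.0, 73.0, -0.0, 87.0, 128.0]], [[38.0, 19.0, 73.0, -0.0, 87.0, -142.0]], [[38.0, 19.0, 73.0, -0.0, 87.0, 38.0]]]
```

The body's long side lies along the tool's closing direction, as assumed. Next I check the IK of the key poses and look closer with the wrist camera.

```bash
cat >> h.py <<'E'
def unit(v): v=np.array(v,float); return v/np.linalg.norm(v)
def frame(org,yx):  # origin and x-axis heading (deg) -> R,o
    a=np.radians(yx); return np.array([[np.cos(a),-np.sin(a),0],[np.sin(a),np.cos(a),0],[0,0,1]]),np.array(org,float)
def tool(z,y):
    z=unit(z); y=unit(np.array(y)-np.dot(y,z)*z); return np.column_stack([np.cross(y,z),y,z])
E
python3 - <<'E'
from h import *
Rs,os_=frame([.526,-.248,0],92.5); Rt,ot=frame([.541,.288,0],82)
s=.5**.5
def show(n,p,R):
    q=arm.solve_ik(p,R); print(n,np.round(p,3),None if q is None else np.round(q).tolist())
for sg in (1,-1):
    z=Rs@[s,0,-s]; n=Rs@[s,0,s]; mid=os_+Rs@[.0226,0,.085]
    show("grasp",mid+.002*z,tool(z,sg*n)); show("pre",mid-.1*z,tool(z,sg*n)); show("lift",mid+[0,0,.2],tool(z,sg*n))
    for th in (18,45):
        c,d=np.cos(np.radians(th)),np.sin(np.radians(th)); z2=Rt@[c,0,-d]; n2=Rt@[-d,0,-c]
        p=ot+Rt@[.076,0,.05]-z2*.0315-n2*.0195
        show("seat%d"%th,p,tool(z2,sg*n2)); show("above%d"%th,p-.08*z2+[0,0,.12],tool(z2,sg*n2))
        show("midhigh%d"%th,[.5,0,.3],tool(z2,sg*n2))
Rd=tool([0,0,-1],[0,-1,0])
arm.move_to([.44,-.25,.36],Rd); c=arm.get_calibration("wrist"); im=arm.snapshot("wrist"); save("pics/w1.png",im); np.save("pics/w1.npy",c,allow_pickle=True)
arm.move_to([.44,.2,.36],Rd); c=arm.get_calibration("wrist"); im=arm.snapshot("wrist"); save("pics/w2.png",im); np.save("pics/w2.npy",c,allow_pickle=True)
t=arm.snapshot("top");save("pics/top1.png",t); t2=arm.snapshot("side");save("pics/side1.png",t2)
print(arm.current_t())
a=cv2.imread("pics/w1.png");b=cv2.imread("pics/w2.png");cv2.imwrite("pics/w12.png",np.vstack([cv2.resize(a,None,fx=.78,fy=.78),cv2.resize(b,None,fx=.78,fy=.78)]))
E
```

```text
grasp [ 0.525 -0.224  0.084] [-46.0, 50.0, 73.0, 28.0, 93.0, -146.0]
pre [ 0.528 -0.296  0.156] [-50.0, 49.0, 62.0, 27.0, 106.0, -144.0]
lift [ 0.525 -0.225  0.285] [-46.0, 37.0, 65.0, 30.0, 112.0, -136.0]
seat18 [0.548 0.34  0.078] [-6.0, 56.0, 106.0, 86.0, 72.0, 18.0]
above18 [0.538 0.264 0.223] [-15.0, 39.0, 107.0, 74.0, 79.0, 34.0]
midhigh18 [0.5 0.  0.3] [-42.0, 35.0, 95.0, 53.0, 102.0, 40.0]
seat45 [0.55  0.355 0.086] [5.0, 40.0, 103.0, 67.0, 49.0, 52.0]
above45 [0.543 0.299 0.263] [-1.0, 23.0, 97.0, 51.0, 65.0, 72.0]
midhigh45 [0.5 0.  0.3] [-34.0, 22.0, 92.0, 39.0, 90.0, 55.0]
grasp [ 0.525 -0.224  0.084] [-46.0, 50.0, 73.0, 28.0, 93.0, 34.0]
pre [ 0.528 -0.296  0.156] [-50.0, 49.0, 62.0, 27.0, 106.0, 36.0]
lift [ 0.525 -0.225  0.285] [-46.0, 37.0, 65.0, 30.0, 112.0, 44.0]
seat18 [0.548 0.34  0.078] [-6.0, 56.0, 106.0, 86.0, 72.0, -162.0]
above18 [0.538 0.264 0.223] [-15.0, 39.0, 107.0, 74.0, 79.0, -146.0]
midhigh18 [0.5 0.  0.3] [-42.0, 35.0, 95.0, 53.0, 102.0, -140.0]
seat45 [0.55  0.355 0.086] [5.0, 40.0, 103.0, 67.0, 49.0, -128.0]
above45 [0.543 0.299 0.263] [-1.0, 23.0, 97.0, 51.0, 65.0, -108.0]
midhigh45 [0.5 0.  0.3] [-34.0, 22.0, 92.0, 39.0, 90.0, -125.0]
3.4417
```

View pics/w12.png

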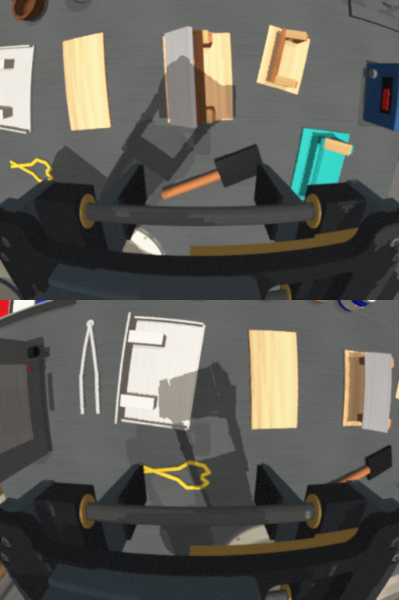

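The wrist view shows the pan on the stand at (180,88) of the upper half, with the bars' high ends to its right at (207,38) and (205,100). So the slope is high at world -y. The lower half shows the tray props at (148,338) and (137,402), with the tall wall on the left. The IK solves for every pose, so I now measure precisely.

Run:
```python
from h import *
def blobs(m,mina):
    return [c[:,0] for c in cv2.findContours(m,cv2.RETR_EXTERNAL,cv2.CHAIN_APPROX_NONE)[0] if cv2.contourArea(c)>mina]
def rect(P):
    (c,wh,a)=cv2.minAreaRect((P[:,:2]*1000).astype(np.float32)); b=cv2.boxPoints((c,wh,a)); e=max((b[1]-b[0],b[2]-b[1]),key=np.linalg.norm)
    ang=np.degrees(np.arctan2(e[1],e[0]))%180
    return np.round(c,1),np.round(sorted(wh),1),round(float(ang),1)
for n in ("w1","w2"):
    c=np.load(f"pics/{n}.npy",allow_pickle=True).item(); im=cv2.imread(f"pics/{n}.png"); h=cv2.cvtColor(im,cv2.COLOR_BGR2HSV)
    im[240:]=0; h[240:]=0
    for q in blobs(cv2.inRange(h,(8,50,130),(30,190,255)),800):
        print(n,"wood",q.mean(0).round(),rect(plane("wrist",q,.010,c)))
    for q in blobs(cv2.inRange(h,(0,0,228),(179,30,255)),150):
        print(n,"white",q.mean(0).round(),cv2.contourArea(q),rect(plane("wrist",q,.05,c)))
    for q in blobs(cv2.inRange(h,(0,0,105),(179,40,200)),800):
        print(n,"grey",q.mean(0).round(),cv2.contourArea(q),rect(plane("wrist",q,.1,c)))
w=cv2.imread("pics/w1.png")[20:170,190:310]; t=cv2.imread("pics/w2.png")[0:190,130:280]
cv2.imwrite("pics/cr.png",np.hstack([cv2.resize(w,(480,600),interpolation=cv2.INTER_CUBIC),cv2.resize(t,(320,405),interpolation=cv2.INTER_CUBIC).__class__ and cv2.copyMakeBorder(cv2.resize(t,(320,405)),0,195,0,0,cv2.BORDER_CONSTANT)]))
```

```text
w1 wood [111. 106.] (array([528.3,  29. ]), array([120.2, 234.6]), 2.9)
w1 wood [278.  97.] (array([ 531.1, -289.3]), array([ 64.8, 212. ]), 2.9)
w1 wood [363.  76.] (array([ 582.4, -444.7]), array([109.2, 156.9]), 167.4)
w1 white [ 17. 111.] 3242.5 (array([539.4, 241.4]), array([133.7, 208.1]), 171.5)
w1 grey [483.  16.] 846.0 (array([ 721.2, -654.9]), array([ 62.6, 156.9]), 90.2)
w1 grey [245. 121.] 77310.5 (array([ 526.4, -245.4]), array([ 502. , 1137.7]), 90.1)
w2 wood [453. 113.] (array([ 526.3, -202.3]), array([ 72.2, 201. ]), 2.7)
w2 wood [350. 101.] (array([528.4,  27.9]), array([118.1, 233.6]), 2.9)
w2 white [186. 140.] 1185.0 (array([463.7, 315.3]), array([ 48. , 115.8]), 81.2)
w2 white [205.  67.] 6206.0 (array([568.3, 277.2]), array([154. , 154.9]), 83.5)
w2 white [28.  5.] 246.5 (array([760. , 659.3]), array([31.2, 82.4]), 73.2)
w2 grey [482. 120.] 3410.0 (array([ 523.5, -200.2]), array([122.5, 196.2]), 2.9)
w2 grey [112.  87.] 1428.5 (array([561.2, 420.8]), array([ 55.9, 199.8]), 176.3)
w2 grey [217.  75.] 13895.0 (array([540.9, 258.1]), array([196.6, 237.8]), 170.1)
```

View pics/cr.png

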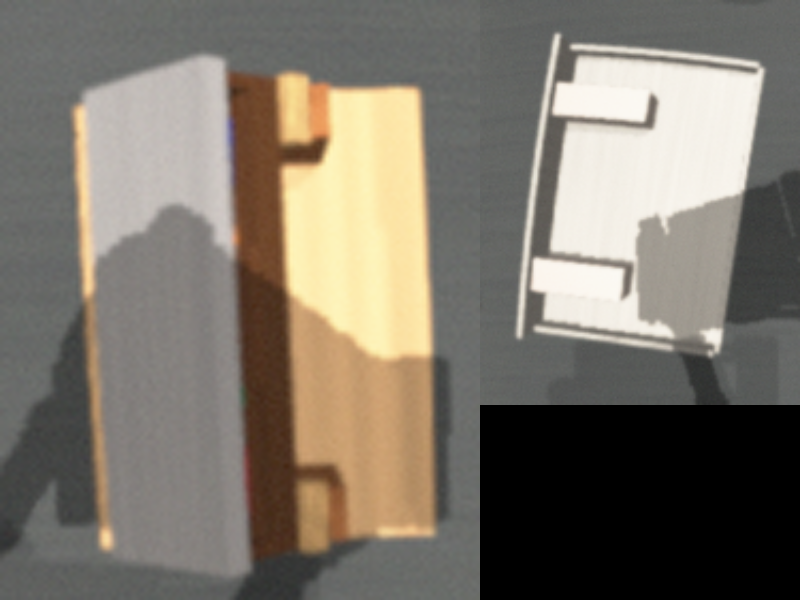

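The crop confirms the choice: a light wooden stand carrying the dark rack with the grey pan on it, and slivers of blue, orange, green and red showing through the rack side. In the tray, both white prop tops are clear, and the wall is beyond them.

Run:
```python
from h import *
c1=np.load("pics/w1.npy",allow_pickle=True).item();c2=np.load("pics/w2.npy",allow_pickle=True).item()
L=lambda p:np.array(p)/4+[190,20]-.4
Q=lambda p:np.array(p)/2.1333+[130,0]-.3
B=plane("wrist",L([(75,105),(420,88),(434,535),(105,548)]),.008,c1); print("base",B[:,:2].round(4).tolist(),B.mean(0).round(4))
lo=plane("wrist",L([(85,92),(112,548)]),.0751,c1); hi=plane("wrist",L([(222,58),(250,575)]),.1225,c1)
print("pan",lo[:,:2].round(4).tolist(),hi[:,:2].round(4).tolist(),"mean",((lo.mean(0)+hi.mean(0))/2).round(4))
for l in (B[[3,0]],B[[2,1]],lo[::-1],hi[::-1]): d=l[1]-l[0]; print("yaw",np.degrees(np.arctan2(d[1],d[0])).round(2),np.linalg.norm(d).round(4))
u=plane("wrist",Q([(75,83),(170,90),(167,124),(72,115)]),.05,c2); l=plane("wrist",Q([(53,257),(149,265),(145,299),(50,290)]),.05,c2)
print("props",u[:,:2].round(4).tolist(),l[:,:2].round(4).tolist(),u.mean(0).round(4),l.mean(0).round(4))
d=u.mean(0)-l.mean(0); print(np.degrees(np.arctan2(d[1],d[0])),np.linalg.norm(d),"mid",(u.mean(0)+l.mean(0)).round(4)/2)
w=plane("wrist",Q([(78,35),(41,337)]),.06,c2);print("wall",w.round(4).tolist())
```

```text
base [[0.6237, -0.1665], [0.6307, -0.3161], [0.4309, -0.3247], [0.4248, -0.1772]] [ 0.5275 -0.2461  0.008 ]
pan [[0.6156, -0.1811], [0.4372, -0.1894]] [[0.6166, -0.2349], [0.4362, -0.2441]] mean [ 0.5264 -0.2124  0.0988]
yaw 3.08 0.1991
yaw 2.47 0.2
yaw 2.66 0.1786
yaw 2.94 0.1807
props [[0.6346, 0.3495], [0.6231, 0.2747], [0.5963, 0.277], [0.6088, 0.3517]] [[0.4975, 0.3698], [0.4882, 0.2923], [0.4619, 0.2963], [0.4714, 0.3738]] [0.6157 0.3132 0.05  ] [0.4798 0.333  0.05  ]
-8.287798837315536 0.13736045589309626 mid [0.54775 0.3231  0.05   ]
wall [[0.6714, 0.3448, 0.06], [0.4355, 0.3805, 0.06]]
```

Stand, pan and tray measurements agree to about 2 mm. I grasp now.

```bash
cat >> h.py <<'E'
s=.5**.5
Rs,os_=frame([.5272,-.2462,0],92.8); Rt,ot=frame([.5423,.2855,0],81.7)
gz=Rs@[s,0,-s]; gn=Rs@[s,0,s]; gmid=os_+Rs@[.0226,0,.085]; SG=-1
GR=tool(gz,SG*gn)
def st(m): print(m,"t%.1f"%arm.current_t(),np.round(arm.current_ee_pos(),4),"F",np.round(arm.current_force(),1),"w%.4f gf%.1f"%(arm.current_width(),arm.current_grasp_force()))
E
python3 - <<'E'
from h import *
g=gmid+.002*gz+.001*gn
arm.grip(.064)
arm.move_to(g-.17*gz,GR); st("far")
arm.move_l(g-.06*gz,feed=.15); st("pre")
save("pics/w3.png",arm.snapshot("wrist"))
arm.move_l(g,feed=.05); st("in")
save("pics/w4.png",arm.snapshot("wrist")); save("pics/s4.png",arm.snapshot("side"))
a=cv2.imread("pics/w4.png");b=cv2.imread("pics/s4.png");b=b[150:342,200:456]
cv2.imwrite("pics/g4.png",np.hstack([cv2.resize(a,(400,300)),cv2.resize(b,(400,300))]))
E
```

```text
far t6.1 [ 0.5326 -0.3405  0.2052] F [-0.4 -0.6 -0.2] w0.0643 gf0.0
pre t7.0 [ 0.5284 -0.2645  0.1273] F [-1.5 -0.7 -0.1] w0.0640 gf0.0
in t8.4 [ 0.5261 -0.2218  0.0845] F [-0.4 -0.5 -0.1] w0.0638 gf0.0
```

View pics/g4.png

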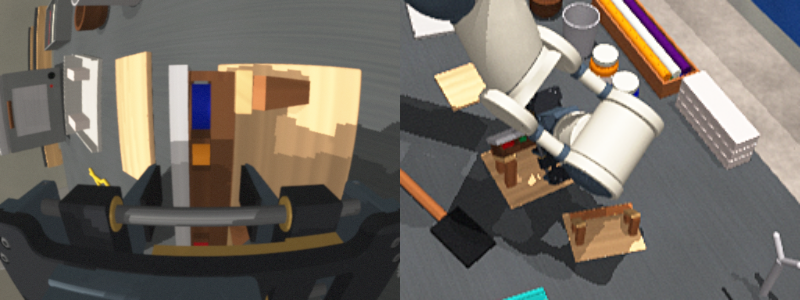

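The fingers straddle the pan (left finger at 160,190) and the rack floor (right finger at 245,200), with an even gap and no contact force. I close and lift.

Run:
```python
from h import *
for w in (.050,.044,.041,.036): arm.grip(w); st(w)
if abs(arm.current_width()-.039)<.003:
    p=np.array(arm.current_ee_pos())
    arm.move_l(p+[0,0,.02]+.01*gn,feed=.04); st("off")
    arm.move_l(p+np.array([-.02,-.03,.2]),feed=.12); arm.sleep(.3); st("up")
    save("pics/w5.png",arm.snapshot("wrist")); save("pics/s5.png",arm.snapshot("side"))
    b=cv2.imread("pics/s5.png")[120:312,180:436];a=cv2.imread("pics/w5.png")
    cv2.imwrite("pics/g5.png",np.hstack([cv2.resize(a,(400,300)),cv2.resize(b,(400,300))]))
```

```text
0.05 t9.0 [ 0.526  -0.2215  0.0843] F [-0.3  0.5 -0.6] w0.0500 gf0.0
0.044 t9.3 [ 0.526  -0.2215  0.0843] F [-0.7  0.4  0.1] w0.0439 gf0.0
0.041 t9.6 [ 0.526  -0.2215  0.0843] F [ 0.3 -0.1 -0.2] w0.0410 gf0.0
0.036 t9.8 [ 0.5261 -0.2218  0.0841] F [-0.4 -2.9 -3.3] w0.0388 gf29.9
off t10.6 [ 0.5257 -0.2148  0.1111] F [ 0.  -0.  -7.3] w0.0388 gf29.9
up t12.6 [ 0.5061 -0.2518  0.2839] F [-0.7  0.7 -7.7] w0.0390 gf29.9
```

View pics/g5.png

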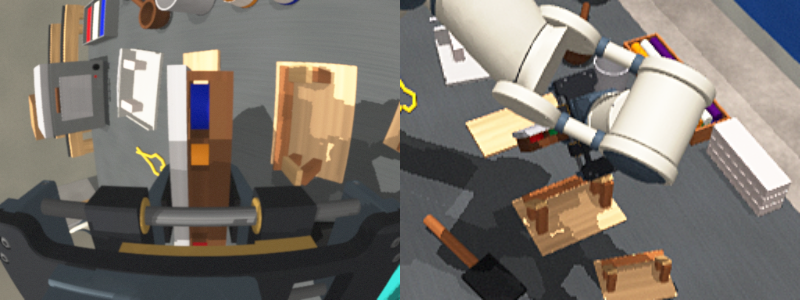

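Lifted cleanly (7.6 N, width 39 mm) and the pan is still tight on the rack. I turn it over with the last joint and carry it to above the tray.

```bash
cat >> h.py <<'E'
def seatpose(th,tip=.0315,dx=0,dy=0,dz=0):
    c,d=np.cos(np.radians(th)),np.sin(np.radians(th)); z2=Rt@[c,0,-d]; n2=Rt@[-d,0,-c]
    return ot+Rt@[.076+dx,dy,.05+dz]-z2*tip-n2*.0195, tool(z2,SG*n2), z2
E
python3 - <<'E'
from h import *
q=np.array(arm.current_joint_positions(),float)
for k in range(3):
    q[5]-=60; arm.move_joints(q.tolist()); st("roll%d"%k)
p,R,z=seatpose(30)
arm.move_to([.5,0.02,.30],R); st("mid")
p,R,z=seatpose(18)
arm.move_to(p-.06*z+[0,0,.10],R); arm.sleep(.2); st("above")
print(np.round(p,4), np.round(arm.current_joint_positions(),1))
save("pics/w6.png",arm.snapshot("wrist")); save("pics/s6.png",arm.snapshot("side"));save("pics/t6.png",arm.snapshot("top"))
a=cv2.imread("pics/w6.png");b=cv2.imread("pics/s6.png")[60:252,160:416];t=cv2.imread("pics/t6.png")[120:312,80:336]
cv2.imwrite("pics/g6.png",np.vstack([np.hstack([cv2.resize(x,(400,300),interpolation=cv2.INTER_CUBIC) for x in (b,t)]),np.hstack([cv2.resize(a,(400,300)),np.zeros((300,400,3),np.uint8)])]))
E
```

```text
roll0 t13.7 [ 0.5061 -0.2518  0.284 ] F [ 0.6  0.1 -7.8] w0.0388 gf29.9
roll1 t14.7 [ 0.506  -0.2518  0.284 ] F [ 0.5 -0.3 -7.2] w0.0387 gf30.0
roll2 t15.7 [ 0.5061 -0.2518  0.284 ] F [-0.4  0.1 -7.1] w0.0388 gf30.0
mid t16.8 [0.5006 0.019  0.3   ] F [ 0.5 -0.8 -7.5] w0.0388 gf30.0
above t18.0 [0.5424 0.2795 0.1974] F [-0.9 -0.1 -7.7] w0.0392 gf30.0
[0.5498 0.337  0.0783] [ -12.9   42.3  107.6   76.9   76.7 -149.2]
```

View pics/g6.png

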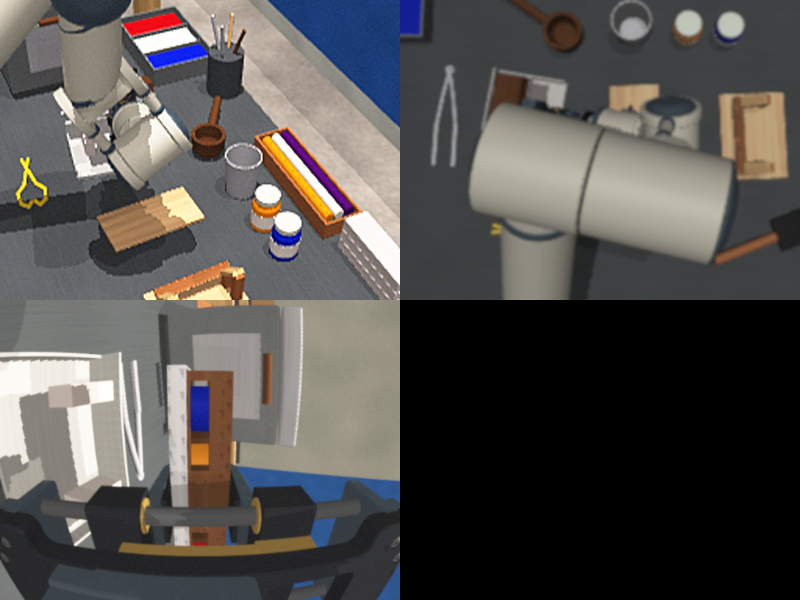

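Turned over: the white underside (pan) is now on the tray side, with no slip. I descend and feel for the wall, then the props.

```bash
cat >> h.py <<'E'
def F(n=6):
    a=[]
    for _ in range(n): a.append(arm.current_force()); arm.sleep(.01)
    return np.mean(a,0)
E
python3 - <<'E'
from h import *
xt=Rt@[1,0,0]
p,R,z=seatpose(18,dx=-.010,dz=.004)
arm.move_l(p+[0,0,.03],R,feed=.1); st("hover"); f0=F()
arm.move_l(p,feed=.04); arm.sleep(.15); f=F(); print("down",(f-f0).round(2))
pos=p.copy(); hit=None
if abs(f-f0).max()<2.5:
    for i in range(20):
        pos=pos+.001*xt; arm.move_l(pos,feed=.03); arm.sleep(.05); f=F()
        if (f-f0)@xt<-2.5: hit=i; break
    print("wall",hit,(f-f0).round(2),((pos-ot)@Rt).round(4)); st("")
E
```

```text
hover t19.3 [0.5486 0.3269 0.1127] F [ 0.5 -0.9 -7.2] w0.0389 gf30.0
down [-0.41  0.06 -0.14]
wall 5 [-0.8  -2.83 -0.38] [0.0481 0.     0.0823]
 t22.6 [0.5492 0.333  0.0823] F [-1.7 -2.9 -7.6] w0.0390 gf30.0
```

Run:
```python
from h import *
xt=Rt@[1,0,0]
pos=np.array(arm.current_ee_pos())
p,R,z=seatpose(18,dx=-.0047,dz=.004); pos=p
arm.move_l(pos,R,feed=.02); arm.sleep(.1); f0=F()
for i in range(20):
    pos=pos-[0,0,.0006]; arm.move_l(pos,feed=.02); arm.sleep(.05); f=F()
    if (f-f0)[2]>1.5: break
print("props",i,(f-f0).round(2),((pos-ot)@Rt).round(4),"torque",np.round(arm.current_torque(),2)); st("")
```

```text
props 3 [-0.46 -2.49  1.86] [ 0.0474 -0.      0.0799] torque [-1.65 -0.03 -0.17]
 t24.4 [0.5492 0.3323 0.0799] F [-0.1 -2.5 -5.1] w0.0386 gf30.0
```

Run:
```python
from h import *
for w in list(np.arange(.040,.0905,.0025))+[.091]:
    arm.grip(float(w)); 
    if int(round(w*1e4))%100==0 or w>.082: st(round(float(w),4))
arm.sleep(.3); f=F(); print(f.round(2))
save("pics/w7.png",arm.snapshot("wrist"))
```

```text
0.04 t24.6 [0.5491 0.3324 0.0799] F [ 0.3 -2.8 -6. ] w0.0397 gf3.1
0.05 t25.6 [0.5491 0.3324 0.0799] F [-0.4  1.3 -4.9] w0.0503 gf1.6
0.06 t26.7 [0.5491 0.3324 0.0799] F [ 0.9  1.3 -4.6] w0.0599 gf1.6
0.07 t27.8 [0.5491 0.3324 0.0799] F [-0.4  1.  -3.8] w0.0701 gf1.6
0.08 t28.9 [0.5491 0.3324 0.0799] F [ 0.3  2.  -2.8] w0.0797 gf1.6
0.0825 t29.1 [0.5491 0.3324 0.0801] F [-0.2  0.5 -0.7] w0.0825 gf0.3
0.085 t29.4 [0.5492 0.3324 0.08  ] F [0.9 0.7 0. ] w0.0851 gf0.0
0.0875 t29.6 [0.5491 0.3324 0.0799] F [0.9 0.  0.7] w0.0874 gf0.0
0.09 t29.9 [0.5491 0.3324 0.0799] F [ 0.8 -0.1  0.3] w0.0898 gf0.0
0.091 t30.1 [0.5491 0.3324 0.0799] F [0.6 0.2 0.4] w0.0912 gf0.0
[ 0.21 -0.17 -0.09]
```

View pics/w7.png

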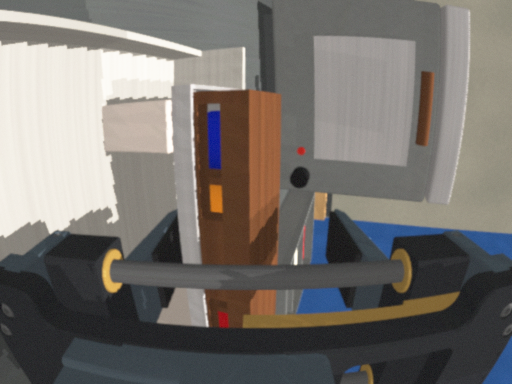

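It landed flat (load gone at 82.5 mm opening, as predicted) with the pan on the props and the rack on it. I withdraw and look from above.

Run:
```python
from h import *
p,R,z=seatpose(18,dx=-.0047,dz=.0018)
q=np.array(arm.current_ee_pos())
arm.move_l(q-.11*z,feed=.1); st("out")
arm.move_l(q-.11*z+[0,0,.15],feed=.2)
c0=ot+Rt@[.038,0,0]
for sg in (1,-1):
    Rd=tool([0,0,-1],sg*(Rt@[1,0,0])); k=arm.solve_ik(c0+[0,0,.2],Rd); print(sg,None if k is None else np.round(k))
Rd=min((tool([0,0,-1],g*(Rt@[1,0,0])) for g in (1,-1)),key=lambda r:abs(arm.solve_ik(c0+[0,0,.2],r)[5]))
arm.move_to(c0+Rd@[-.06,0,0]+[0,0,.22],Rd); arm.sleep(.1); st("over"); np.save("pics/Rd.npy",Rd)
c=arm.get_calibration("wrist"); im=arm.snapshot("wrist"); np.save("pics/w8.npy",c,allow_pickle=True); save("pics/w8.png",im)
for x,y in ((-30,-88),(-30,88),(30,88),(30,-88)):
    u=project("wrist",c0+Rt@[x/1e3,y/1e3,.089],c)[0]; cv2.circle(im,tuple(int(v) for v in u.round()),2,(0,255,0),1)
save("pics/w8a.png",im,1.5)
```

```text
out t31.8 [0.5338 0.2293 0.1138] F [ 0.2  0.5 -0.6] w0.0908 gf0.0
1 [ 25.  30.  76.  -0.  74. -57.]
-1 [ 25.  30.  76.  -0.  74. 123.]
over t34.1 [0.6068 0.3131 0.2188] F [0.  0.6 0. ] w0.0909 gf0.0
```

View pics/w8a.png

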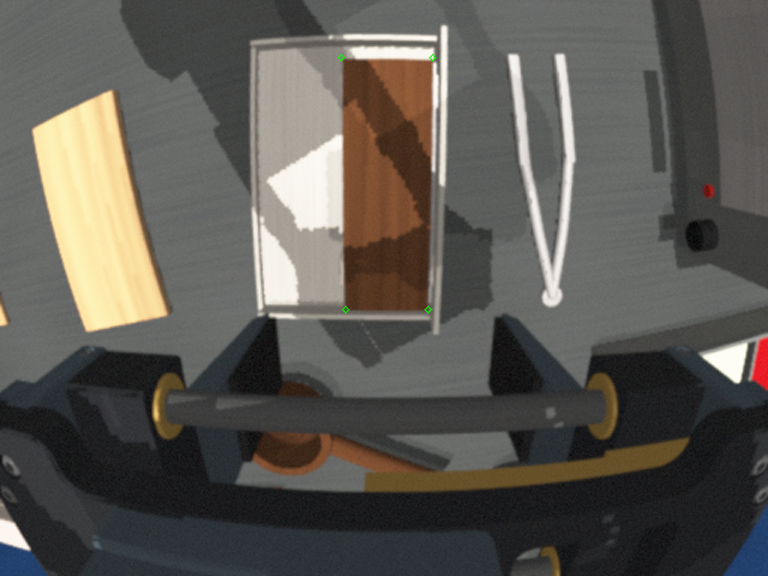

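The green predicted corners coincide with the rack's corners (340,58), (432,58), (428,310) and (345,310) to within about 1 px. I grip the rack's long sides and lift straight.

Run:
```python
from h import *
Rd=np.load("pics/Rd.npy"); xt=Rt@[1,0,0]; c0=ot+Rt@[.038,0,0]
p=c0+[0,0,.068]
arm.move_l(p+[0,0,.06],feed=.15); arm.move_l(p,feed=.06); arm.sleep(.15); f0=F(); st("at")
off=0
for w in (.070,.066,.064,.063,.062,.061,.060,.056):
    arm.grip(w); f=(F(4)-f0)@xt
    if w<=.064: print(w,"fx %.2f"%f,"w%.4f gf%.1f"%(arm.current_width(),arm.current_grasp_force()))
    if arm.current_grasp_force()<20 and abs(f)>1.2:
        off+=.0006*np.sign(f); arm.move_l(p+off*xt,feed=.02)
print("off",off); st("gripped")
```

```text
at t36.4 [0.5479 0.3232 0.0683] F [-0.3  0.1 -0. ] w0.0912 gf0.0
0.064 fx 0.10 w0.0639 gf0.0
0.063 fx 0.17 w0.0629 gf0.0
0.062 fx -0.25 w0.0619 gf0.0
0.061 fx 0.00 w0.0610 gf0.0
0.06 fx -0.53 w0.0601 gf6.8
0.056 fx -0.73 w0.0601 gf30.0
off 0
gripped t38.8 [0.5478 0.3231 0.068 ] F [-0.1 -1.2  0.1] w0.0601 gf30.0
```

Run:
```python
from h import *
p=np.array(arm.current_ee_pos())
arm.move_l(p+[0,0,.045],feed=.04); st("up"); 
arm.move_l(p+[0,0,.16],feed=.15); arm.sleep(.1); st("high")
Rb,ob=frame([.5284,.0283,0],92.9)
Rd=tool([0,0,-1],Rb@[1,0,0])
print(arm.solve_ik(ob+[0,0,.15],Rd))
arm.move_to(ob+[0,0,.15],Rd)
save("pics/t9.png",arm.snapshot("top")); save("pics/s9.png",arm.snapshot("side"))
b=cv2.imread("pics/t9.png")[130:274,110:302]; a=cv2.imread("pics/s9.png")[100:244,170:362]
cv2.imwrite("pics/g9.png",np.hstack([cv2.resize(x,(400,300),interpolation=cv2.INTER_CUBIC) for x in (b,a)]))
arm.move_l(ob+[0,0,.04],feed=.12); arm.sleep(.1); f0=F(); pos=ob+[0,0,.032]; arm.move_l(pos,feed=.03)
for i in range(16):
    arm.sleep(.04); f=F()
    if (f-f0)[2]>2: break
    pos=pos-[0,0,.0007]; arm.move_l(pos,feed=.02)
print(i,pos.round(4),(f-f0).round(2)); st("down")
```

```text
up t40.1 [0.5476 0.323  0.1127] F [-0.3  0.9 -3.1] w0.0597 gf30.0
high t41.1 [0.5473 0.3228 0.2268] F [ 0.3  0.5 -3.2] w0.0597 gf30.0
[-3.40134307e+00  2.50126212e+01  9.50842012e+01 -2.54444375e-14
  5.99031776e+01 -9.63013431e+01]
8 [0.5284 0.0283 0.0264] [-3.05  0.08 12.29]
down t46.8 [0.5285 0.0283 0.0269] F [-2.7  0.   8.9] w0.0600 gf30.0
```

View pics/g9.png

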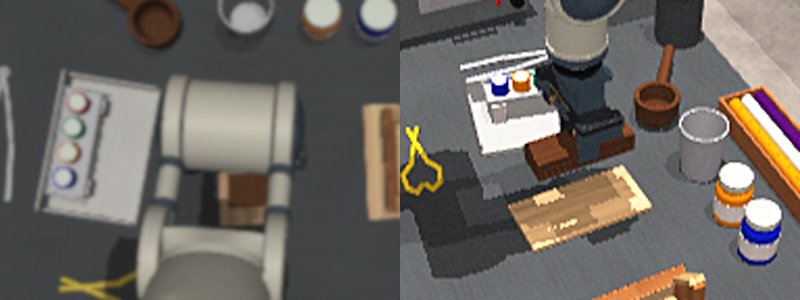

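All four pieces stand in a row in the pan (tops at (78,102), (73,127), (67,152), (64,178) in the left half), and the rack reached the board. I release and retreat.

Run:
```python
from h import *
p=np.array(arm.current_ee_pos())
arm.grip(.064); arm.grip(.091); st("open")
arm.move_l(p+[0,0,.12],feed=.1)
arm.move_to([.40,-.25,.36],tool([0,0,-1],[0,-1,0])); arm.sleep(.5); st("away")
save("pics/t10.png",arm.snapshot("top")); save("pics/w10.png",arm.snapshot("wrist"))
b=cv2.imread("pics/t10.png")[120:300,100:340]
cv2.imwrite("pics/g10.png",cv2.resize(b,(800,600),interpolation=cv2.INTER_CUBIC))
```

```text
open t47.7 [0.5284 0.0283 0.0264] F [-1.   0.4  0.1] w0.0913 gf0.0
away t51.9 [ 0.4  -0.25  0.36] F [-0.2  0.4 -1. ] w0.0914 gf0.0
```

View pics/g10.png

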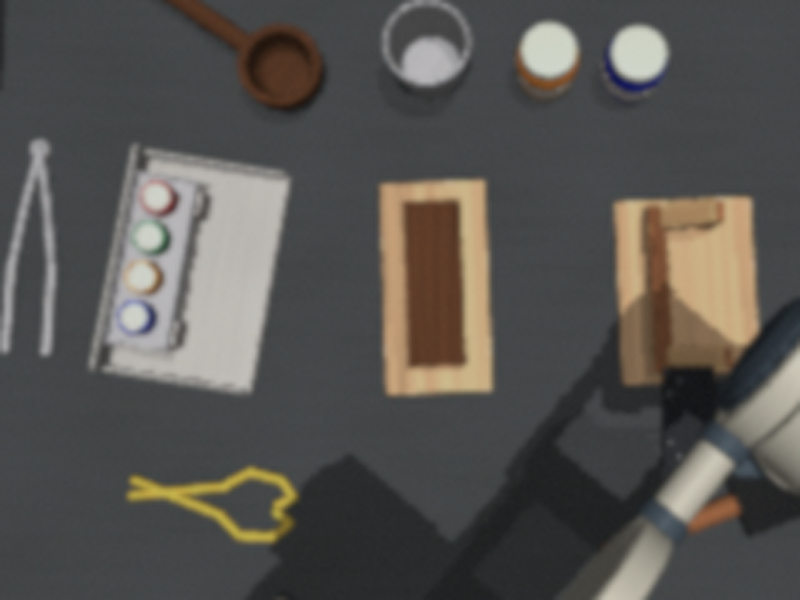

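The pan sits square against the back wall at (155,265) with four separate pieces standing in it. The rack lies flat in the middle of the board at (435,285), and the bystanders are unmoved.

```bash
python3 -c "
from rig import arm
print(arm.sign_off())"
```

```text
the job is handed in; nothing more can be done
None
```

The job is handed in, and the last picture shows the pan on the props against the back wall, four separate pieces standing in it, and the empty rack on the middle of the board; the judge's verdict was not returned.

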